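Re-rack the borehole samples in order

ROBOT

A 6-joint arm with a two-finger parallel gripper is mounted at the origin on the work surface. World frame = base frame: x ahead of the robot, y to its left, z up, the work surface at z = 0. Lengths are in mm, angles in rad, forces in N, time in s.
With the tool pointing down it reaches from about 275 to 750 mm from the base axis. Payload 10.2 kg.
Tool frame: the origin (TCP) lies midway between the tips of the shut fingers; the grasp point (between the pads) lies 19 mm behind it; z points along the fingers, y is the direction in which the jaws open and shut (so a half turn about z gives the same grasp; the last joint's range is limited). The gripper opens to 85 mm and grips with 20 to 120 N. Pads are 22 mm wide; open, the fingers measure 114 mm over their backs; the gripper's body (76 mm by 85 mm) begins 54 mm behind the grasp point. The pads swing forward as they close: fully open they stand 13 mm farther back than shut.
Start: joints at [0.973, 0.313, 1.498, -0, 1.331, -0.223], TCP at [192.208, 488.556, 194.394] pointing down, gripper open.
Joint ranges: [-2.94, 2.94], [-0.97, 2.17], [0.19, 2.56], [-1.23, 4.37], [0.02, 3.11], [-2.88, 2.88]. Speed limits (rad/s): [2.39, 2.39, 3.01, 3.14, 3.14, 3.14].

INTERFACE

Orientations are given as a unit quaternion [w, x, y, z].
In Python, from rig import ctrl gives the robot as it stands.
- The arm moves only by the tool carry_out, never from a script. Its argument "plan" is a list of rows, each a list of 3 entries, a list of its own where there are three numbers: the finger opening in mm, from 0 to 85.4, then the shift along the tool's x, y, z in mm, then the turn, a rotation vector about the tool's x, y, z in units of 6 degrees (1.0 is 6 degrees). In form: [[grip, [x, y, z], [ax, ay, az]], ...]. A call has 1 to 20 rows; each row shifts and turns the commanded pose from where the row before left it, along the tool's axes as they then stand; what a row does not reach is not made up. A row lasts 1/12 s, in which the tool goes at most 41.7 mm and 7.16 degrees, less where a joint would pass 70% of its speed; a pose out of reach is approached as far as the arm can. A call with a gripper value outside its range is refused whole. The fingers move at their own pace and stop on an object; "grip_force" is the grip in N (left out, the last holds). Time passes only in rows, so rows that do not move let the fingers close. It gives the time, the measured TCP pose, the force and the opening at its end, in the units of the state.
- ctrl.sense(): the state, without advancing time (a new reading comes with each control period).
- ctrl.capture(name): name is "side" or "top" or "wrist"; returns a dict with "color" (400x640x3 uint8, blue, green, red), "range_z" (400x640 float32, mm along the optical axis (not along the pixel's ray), 0 where there is no reading), "fx", "fy", "cx", "cy" (pixels), "cam_to_world" (4x4, takes a point from camera to world coordinates); the wrist camera has in their place "tool_from_camera" (4x4, takes a point from camera to tool coordinates, whose origin is the TCP and whose axes are the flange's). Camera axes: x right, y up, looking along -z (the intrinsics and any distortion apply to the point x, -y, -z); pixel columns grow to the right and rows downward; lengths in mm; the calibration is good to about 2 mm. A picture is of the moment at which its call begins: read the wrist's pose just before it.
- ctrl.finish_job(): hands the job in, once; it reports no verdict.
The state is a dict: "time_s": time; "joints": joint angles; "dq": joint speeds; "tau": joint torques, N m; "eef_pos": TCP position; "ee_rot": TCP orientation; "force": force on the tool from outside, world axes, zero at the start; "wrist_torque": the same for the moment, N m; "grip_width": opening from 0.0 (shut) to 1.0 (fully open).
Only numpy, scipy, OpenCV 4.12 (cv2) and the standard library are available. Lean on these libraries where they do the work, as an engineer would, in place of code of your own. Each camera call takes 0.05 s, during which the arm holds its last target.

TASK

The four sealed soil-sample jars in the blue rack stand in depth order, counted from the rack's red end. Move them into the steel rack in the same order counted from that rack's red end (the jar next to the blue rack's red end goes next to the steel rack's red end, and so on), one upright jar in each compartment. Never let a jar tip over, and leave the reagent bottle and the steel mould where they stand.

Things in the scene. Friction and masses are not known exactly. Their poses are not given: they have to be found in the camera images.
- white_jar (a point): sample jar with a white screw cap and a white ring round its upper part: an upright cylinder 36 mm across (cap 35 mm) and 90 mm tall, about 150 g, loose, standing in a compartment of the blue rack; this point is its centre, 45 mm above its foot, z up along the jar. Neighbouring jars stand 62 mm apart, so grip it across the row (along the rack's x); a grip with 15 N or more holds it
- yellow_jar (a point): sample jar with a yellow screw cap and a yellow ring round its upper part: an upright cylinder 36 mm across (cap 35 mm) and 90 mm tall, about 150 g, loose, standing in a compartment of the blue rack; this point is its centre, 45 mm above its foot, z up along the jar. Neighbouring jars stand 62 mm apart, so grip it across the row (along the rack's x); a grip with 15 N or more holds it
- green_jar (a point): sample jar with a green screw cap and a green ring round its upper part: an upright cylinder 36 mm across (cap 35 mm) and 90 mm tall, about 150 g, loose, standing in a compartment of the blue rack; this point is its centre, 45 mm above its foot, z up along the jar. Neighbouring jars stand 62 mm apart, so grip it across the row (along the rack's x); a grip with 15 N or more holds it
- black_jar (a point): sample jar with a black screw cap and a black ring round its upper part: an upright cylinder 36 mm across (cap 35 mm) and 90 mm tall, about 150 g, loose, standing in a compartment of the blue rack; this point is its centre, 45 mm above its foot, z up along the jar. Neighbouring jars stand 62 mm apart, so grip it across the row (along the rack's x); a grip with 15 N or more holds it
- blue_rack: blue ribbed plastic rack, where the jars start: row of 4 open compartments, 252 mm long (its y), 66 mm wide (its x), fixed. Compartment centres: x = 0, y = -93, -31, +31, +93 mm in its frame; each 58 x 58 mm inside, floor 6 mm and rims 24 mm above the bench, walls 4 mm thick. Origin: centre of its underside. End grips: one red, one blue; which end is red varies
- steel_rack: bright metal rack, empty at the start, where the jars go: row of 4 open compartments, 252 mm long (its y), 66 mm wide (its x), fixed. Compartment centres: x = 0, y = -93, -31, +31, +93 mm in its frame; each 58 x 58 mm inside, floor 6 mm and rims 24 mm above the bench, walls 4 mm thick. Origin: centre of its underside. End grips: one red, one dark grey; which end is red varies
- blue_red_end: red plastic end grip of the blue rack, 46 x 18 mm and 24 mm high, fixed, at y = +134 or -134 mm in that rack's frame: the compartment beside it is the first of that rack. Origin: centre of its underside
- steel_red_end: red plastic end grip of the steel rack, 46 x 18 mm and 24 mm high, fixed, at y = +134 or -134 mm in that rack's frame: the compartment beside it is the first of that rack. Origin: centre of its underside
- reagent_bottle: bystander: clear glass reagent bottle with a glass stopper, 72 mm across, 150 mm tall, loose; origin at the centre of its underside
- steel_mould: bystander: round stack of steel mould rings, 100 mm across, 50 mm tall, 1.8 kg, loose; origin at the centre of its underside
Things that resemble listed ones, but are neither listed nor needed, are in the scene too. What is shaped like the blue_red_end but green or purple is not meant. Leave any purple look-alike of the part that bears white_jar alone.

How it is judged:
By the outcome, as a careful person would: the job done as asked, in the order asked, and still so for the second after the job is handed in, with the robot touching nothing.
It also fails if it takes over 96 s, if anything falls off the work surface, if the arm or the gripper's body presses on something with over 40 N, if the wrist force passes 120 N, or if a joint passes its speed limit or range.

## Working session

There is one attempt and no reset: what is moved stays moved. The work goes in short steps, Python scripts to look and compute and a tool call to move; the robot and the scene stay as the last step left them, time stands still between calls to the robot, and variables do not carry over. Pictures are saved under pics/ and viewed, and the job is handed in when it is done.

Besides the shell and the picture viewer there is one more tool, called after "Request:" by a JSON object that holds its "method" and its "body", one argument or row to a line. carry_out: Moves the arm, as the interface text tells. Its arguments: {"type":"object","properties":{"plan":{"type":"array"},"grip_force":{"type":"number"}},"required":["plan"]}

```bash
ls; mkdir -p pics
cat > h.py <<'E'
import numpy as np, cv2
from rig import ctrl
E
python3 - <<'E'
from h import *
print(ctrl.sense())
for n in ("side","top","wrist"):
    c=ctrl.capture(n); cv2.imwrite(f"pics/{n}0.png",c["color"]); np.savez(f"{n}0.npz",**c)
    print(n,{k:(v if k not in("color","range_z") else v.shape) for k,v in c.items()})
E
```

```text
pics
{'time_s': 0.0, 'joints': array([ 9.72607260e-01,  3.13484291e-01,  1.49843946e+00,  5.73444475e-06,
        1.33097827e+00, -2.23354872e-01]), 'dq': array([ 0.00039686, -0.00040806,  0.00104495,  0.00181311, -0.00186726,
       -0.0002947 ]), 'tau': array([ 9.84282087e-04, -4.12258744e+01, -2.59744334e+01, -1.27938442e-04,
        4.08172360e-03, -2.49477623e-06]), 'eef_pos': array([192.02756768, 488.30048131, 193.81665983]), 'ee_rot': array([-2.63978755e-04,  1.86322477e-01,  9.82488425e-01, -5.99108660e-04]), 'force': array([-0.54669884,  0.00472923, -0.20026339]), 'wrist_torque': array([ 0.04011419, -0.0076141 , -0.00962503]), 'grip_width': 0.9991725912951503}
side {'color': (400, 640, 3), 'range_z': (400, 640), 'fx': 439.8828146465461, 'fy': 439.8828146465461, 'cx': 327.7245227648251, 'cy': 197.67254631618442, 'cam_to_world': array([[-9.94843174e-01,  5.94315957e-02, -8.21884732e-02,
         5.30236539e+02],
       [-1.01419735e-01, -5.74543721e-01,  8.12165962e-01,
         8.89666689e+02],
       [ 1.04744791e-03,  8.16313297e-01,  5.77608435e-01,
         6.82810283e+02
[... 415 characters left out ...]
366938e+01],
       [-1.92423977e-03,  7.79482186e-02,  9.96955552e-01,
         1.20006208e+03],
       [ 0.00000000e+00,  0.00000000e+00,  0.00000000e+00,
         1.00000000e+00]])}
wrist {'color': (400, 640, 3), 'range_z': (400, 640), 'fx': 320.8059324065909, 'fy': 320.8059324065909, 'cx': 320.1661621732095, 'cy': 198.0245087677159, 'tool_from_camera': array([[ 3.24892595e-04,  9.52555278e-01,  3.04365467e-01,
         7.69515840e+01],
       [ 9.99998617e-01,  1.86927318e-04, -1.65245668e-03,
        -3.64199482e-01],
       [-1.63095055e-03,  3.04365583e-01, -9.52553900e-01,
        -1.78493952e+02],
       [ 0.00000000e+00,  0.00000000e+00,  0.00000000e+00,
         1.00000000e+00]])}
```

View pics/top0.png

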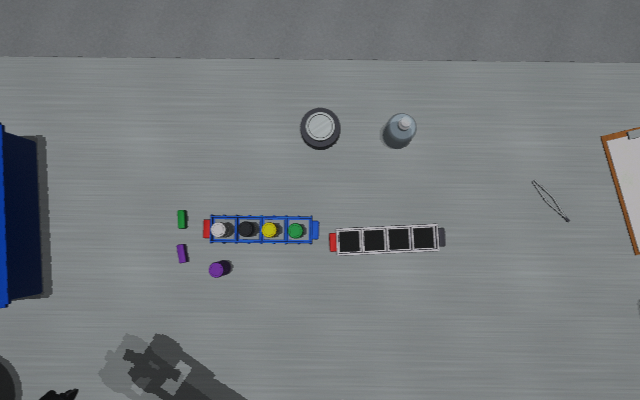

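View pics/side0.png

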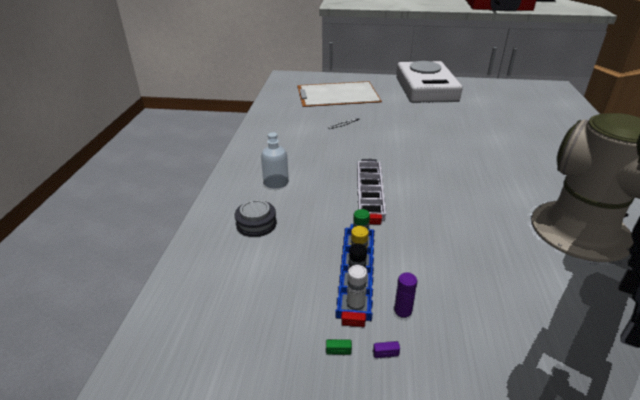

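View pics/wrist0.png

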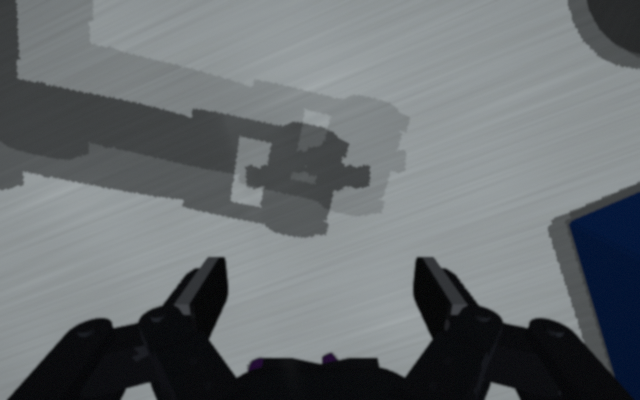

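The top view shows the blue rack at about (210–313, 229), with its red end at (207, 229). From there the jars run white (219), black (246), yellow (269), green (296). The steel rack is at about (337–438, 240), with its red end at (333, 242). The purple look-alikes and the green one are to the left and below, and the mould and bottle are above. Next I'll measure positions.

```bash
cat >> h.py <<'E'
from scipy.spatial.transform import Rotation as R
def q2R(q): return R.from_quat([q[1],q[2],q[3],q[0]]).as_matrix()
def cap(n,fn=None):
    s=ctrl.sense(); c=dict(ctrl.capture(n))
    if n=="wrist":
        T=np.eye(4);T[:3,:3]=q2R(s["ee_rot"]);T[:3,3]=s["eef_pos"]; c["cam_to_world"]=T@c["tool_from_camera"]
    if fn: cv2.imwrite(f"pics/{fn}.png",c["color"])
    return c
def ray(c,u,v):
    d=np.array([(u-c["cx"])/c["fx"],-(v-c["cy"])/c["fy"],-1.0]); M=c["cam_to_world"]
    return M[:3,3],M[:3,:3]@d
def onplane(c,u,v,z):
    o,d=ray(c,u,v); return o+d*(z-o[2])/d[2]
def deproj(c,u,v):
    o,d=ray(c,u,v); return o+d*c["range_z"][int(round(v)),int(round(u))]
def cloud(c):
    v,u=np.mgrid[0:400,0:640]; M=c["cam_to_world"]
    d=np.stack([(u-c["cx"])/c["fx"],-(v-c["cy"])/c["fy"],-np.ones_like(u,float)],-1)*c["range_z"][...,None]
    return d@M[:3,:3].T+M[:3,3]
def tri(r1,r2):
    (o1,d1),(o2,d2)=r1,r2; d1=d1/np.linalg.norm(d1);d2=d2/np.linalg.norm(d2)
    a=np.linalg.lstsq(np.stack([d1,-d2],1),o2-o1,rcond=None)[0]
    p,q=o1+a[0]*d1,o2+a[1]*d2; return (p+q)/2,np.linalg.norm(p-q)
def blobs(m,amin=15):
    n,l,st,ce=cv2.connectedComponentsWithStats(m.astype(np.uint8))
    return [(ce[i].round(1),st[i]) for i in range(1,n) if st[i][4]>=amin]
E
python3 - <<'E'
from h import *
for n in("top","side"):
    c=dict(np.load(n+"0.npz")); P=cloud(c); hsv=cv2.cvtColor(c["color"],cv2.COLOR_BGR2HSV);H,S,V=cv2.split(hsv)
    z=P[...,2]; near=(P[...,0]>250)&(P[...,0]<560)&(P[...,1]>-330)&(P[...,1]<430)
    ms={"red":((H<8)|(H>172))&(S>150)&(V>60)&near,"blue":(H>105)&(H<125)&(S>120)&near,"green":(H>50)&(H<80)&(S>120)&near,"yellow":(H>20)&(H<35)&(S>120)&near,"purple":(H>128)&(H<150)&(S>100)&near}
    for k,m in ms.items():
        for ce,st in blobs(m):
            q=m&(cv2.connectedComponents(m.astype(np.uint8))[1]>0)
            x,y,w,h,a=st; zz=z[y:y+h,x:x+w][m[y:y+h,x:x+w]]
            print(n,k,ce,st,"zmax",np.percentile(zz,[50,97]).round(), deproj(c,*ce).round(1))
    print("jars tops z>80")
    m=(z>82)&(z<125)&near
    for ce,st in blobs(m):
        x,y,w,h,a=st; mm=m[y:y+h,x:x+w]; print(ce,st,P[y:y+h,x:x+w][mm].mean(0).round(1), np.median(P[y:y+h,x:x+w][mm],0).round(1), onplane(c,*ce,96).round(1))
E
python3 - <<'E'
import cv2
a=cv2.imread('pics/top0.png')[195:285,165:455];cv2.imwrite('pics/topc.png',cv2.resize(a,None,fx=2.7,fy=2.7,interpolation=2))
E
```

```text
top red [206.1 228.3] [203 220   7  18  99] zmax [24. 29.] [535.8 337.6  28.9]
top red [332.4 241.6] [329 233   7  19 113] zmax [24. 29.] [506.4  26.2  18.3]
top blue [211.6 221.8] [210 219   5   9  30] zmax [ 21. 180.] [552.1 326.1  22. ]
top blue [271.2 234.5] [210 219 109  25 785] zmax [21. 28.] [522.2 169.7  96. ]
top green [181.  223.3] [178 219   8  10  67] zmax [25. 28.] [547.5 400.8  25.5]
top green [295.  230.3] [288 223  15  15 175] zmax [ 97. 100.] [532.5 114.8  94. ]
top yellow [269.1 229.4] [262 222  16  16 187] zmax [ 97. 100.] [533.9 174.7  97.1]
top purple [181.4 253.1] [177 244  10  19 144] zmax [24. 28.] [474.5 396.7  27.8]
top purple [218.2 268.8] [209 261  21  17 239] zmax [90. 95.] [441.5 292.1  88. ]
jars tops z>80
[218.8 229.2] [211 222  17  15 192] [533.2 291.6  95.9] [533.5 291.1  96.1] [533.2 291.5  96. ]
[245.4 228.6] [238 222  16  15 189] [535.1 229.8  96.1] [534.5 230.   96.7] [535.2 229.8  96. ]
[269.3 229.4] [262 222  16  16 186] [534.  174.4  96.2] [534.7 174.7  96.7] [534.  174.3  96. ]
[295.3 230.4] [288 223  16  15 182] [532.4 114.   96.4] [533.1 11
[... 896 characters left out ...]
19 266] zmax [95. 99.] [535.3 187.6  95.7]
side purple [405.2 294. ] [395 273  22  44 712] zmax [63. 92.] [443.6 314.2  64.9]
side purple [386.1 349. ] [374 342  26  16 356] zmax [23. 26.] [476.4 408.3  24.9]
jars tops z>80
[361.  215.7] [353 209  17  14 201] [534.5 121.6  93.5] [534.5 123.5  95.8] [534.6 124.9  96. ]
[359.1 233.4] [351 226  17  16 220] [536.2 182.5  93.8] [536.  184.7  96.1] [536.1 185.4  96. ]
[357.4 251.1] [349 243  18  17 248] [537.1 237.8  94. ] [537.2 239.4  96.1] [537. 240.  96.]
[356.9 273.7] [348 265  19  19 286] [535.  300.1  94.2] [534.9 302.   96.2] [535.1 302.1  96. ]
[407.1 279.8] [398 272  20  18 254] [442.1 301.9  89.6] [442.3 302.9  90.3] [443.1 308.2  96. ]
```

View pics/topc.png

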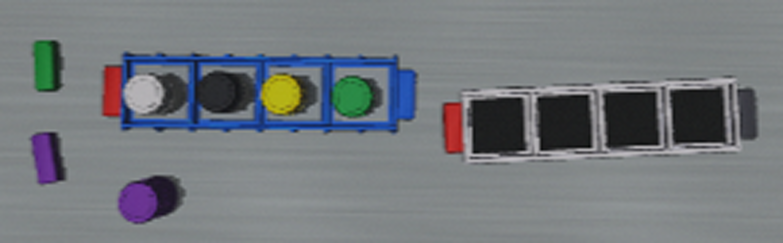

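Top-view measurements: all jar tops are at z≈96, in the row x≈534 with y = 291 / 230 / 174 / 114. The red ends of both racks are on the +y side. Next I turn the tool so its y axis lies along world x, then hover over the blue rack for a close look.

Request:
{"method": "carry_out", "body": {
  "plan": [
    [85,[0,0,-8],[0,0,1.14]],
    [85,[0,0,-8],[0,0,1.14]],
    [85,[0,0,-8],[0,0,1.14]],
    [85,[0,0,-8],[0,0,1.14]],
    [85,[0,0,-8],[0,0,1.14]],
    [85,[0,0,-8],[0,0,1.14]],
    [85,[0,0,-8],[0,0,1.14]],
    [85,[0,0,-8],[0,0,1.14]],
    [85,[0,0,-8],[0,0,1.14]],
    [85,[0,0,-8],[0,0,1.14]]
  ],
  "grip_force": 30
}}

```text
time_s: 0.98
eef_pos: [192.1, 488.4, 274.5]
ee_rot: [0.0, 0.708, 0.706, -0.0]
force: [0.3, -0.3, 0.0]
grip_width: 0.995
```

Request:
{"method": "carry_out", "body": {
  "plan": [
    [85,[-18,23,0],[0,0,0]],
    [85,[-18,23,0],[0,0,0]],
    [85,[-18,23,0],[0,0,0]],
    [85,[-18,23,0],[0,0,0]],
    [85,[-18,23,0],[0,0,0]],
    [85,[-18,23,0],[0,0,0]],
    [85,[-18,23,0],[0,0,0]],
    [85,[-18,23,0],[0,0,0]],
    [85,[-18,23,0],[0,0,0]],
    [85,[-18,23,0],[0,0,0]],
    [85,[-18,23,0],[0,0,0]],
    [85,[-18,23,0],[0,0,0]],
    [85,[-18,23,0],[0,0,0]],
    [85,[-18,23,0],[0,0,0]],
    [85,[-18,20,0],[0,0,0]],
    [85,[0,0,0],[0,0,0]],
    [85,[0,0,0],[0,0,0]]
  ]
}}

```text
time_s: 2.4
eef_pos: [535.2, 218.5, 273.6]
ee_rot: [-0.0, 0.707, 0.707, -0.001]
force: [-0.6, 0.7, 0.5]
grip_width: 0.994
```

Run:
```python
from h import *
import pickle
s=ctrl.sense(); print(s["time_s"],s["eef_pos"].round(1),s["ee_rot"].round(4),s["joints"].round(3),s["force"].round(2))
c=cap("wrist","w1"); pickle.dump(c,open("w1.pkl","wb"))
```

```text
2.4 [535.2 218.5 273.6] [-5.000e-04  7.070e-01  7.072e-01 -6.000e-04] [0.185 0.396 1.178 0.    1.569 0.185] [-0.58  0.68  0.49]
```

View pics/w1.png

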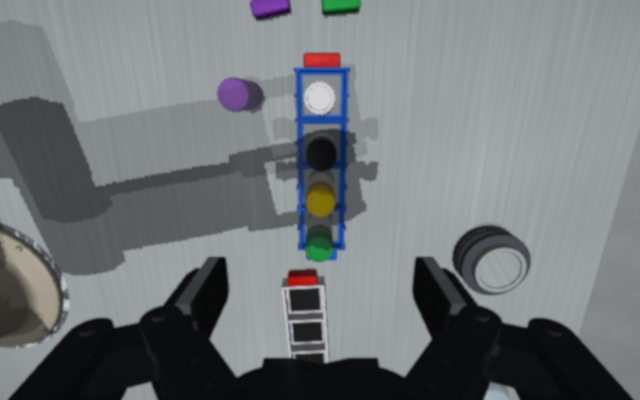

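The wrist view shows the red end at (322, 61) and the caps at (319, 98) white, (321, 154) black, (320, 200) yellow, (318, 245) green. The steel rack's red end is at (302, 278). I'll locate the caps in this view and triangulate with the top view.

Run:
```python
from h import *
import pickle
c=pickle.load(open("w1.pkl","rb")); t=dict(np.load("top0.npz"))
P=cloud(c); z=P[...,2]
m=(z>85)&(z<115)&(P[...,1]>60)&(P[...,0]>480)&(P[...,0]<590); m[255:]=0
tops={'g':(295.3,230.4),'y':(269.3,229.4),'k':(245.4,228.6),'w':(218.8,229.2)}
hsv=cv2.cvtColor(c["color"],cv2.COLOR_BGR2HSV);H,S,V=cv2.split(hsv)
for ce,st in blobs(m,60):
    x,y,w,h,a=st; mm=m[y:y+h,x:x+w]
    pts=P[y:y+h,x:x+w][mm]; pts=pts[pts[:,2]>92]
    cir=cv2.minEnclosingCircle(pts[:,:2].astype(np.float32))
    print(ce,st,"cloud",np.median(pts,0).round(1),"plane",onplane(c,*ce,96).round(1), "circ",np.round(cir[0],1),round(cir[1],1))
    for k,v in tops.items():
        p,e=tri(ray(c,*ce),ray(t,*v))
        if e<15 and 70<p[2]<120: print("  tri",k,p.round(1),round(e,1))
for nm,cc in(("wrist",c),("top",t)):
    P=cloud(cc);z=P[...,2];hsv=cv2.cvtColor(cc["color"],cv2.COLOR_BGR2HSV);H,S,V=cv2.split(hsv)
    b=(H>105)&(H<128)&(S>110)&(P[...,0]>480)&(P[...,0]<590)&(P[...,1]>60)&(P[...,1]<345)&(z<45)
    p=np.argwhere(b)[:,::-1]; Q=np.array([onplane(cc,u,v,24) for u,v in p])
    Q=Q[Q[:,1]>78] if 1 else Q
    r=cv2.minAreaRect(Q[:,:2].astype(np.float32)); print(nm,"bluerect",np.round(r[0],1),np.round(r[1],1),r[2])
    rr=((H<8)|(H>172))&(S>140)&(V>50)&(P[...,0]>450)&(P[...,0]<590)
    for ce,st in blobs(rr): print("  red",ce,st,onplane(cc,*ce,24).round(1))
```

```text
[319.4  98. ] [303  81  34  35 872] cloud [534.7 293.8  95.4] plane [535.2 293.8  96. ] circ [534.6 293.7] 17.7
  tri w [534.2 293.8  85.4] 1.8
[321.2 155.8] [306 140  32  32 769] cloud [537.  231.8  95.3] plane [537.2 232.1  96. ] circ [537.8 230.7] 18.0
  tri k [536.2 230.9  89.2] 1.9
[320.2 201.9] [305 187  31  31 701] cloud [535.8 176.5  95.3] plane [536.1 177.8  96. ] circ [535.8 176.1] 17.8
  tri y [535.1 175.2  88. ] 2.0
[319.  245.5] [305 235  29  20 491] cloud [534.6 119.6  95.1] plane [534.7 121.7  96. ] circ [534.6 115.2] 17.4
  tri g [533.5 114.8  81.8] 2.2
wrist bluerect [537.5 204.1] [ 68.7 249.7] 0.044462524354457855
  red [321.3  59.5] [304  54  36  12 422] [537.3 338.7  24. ]
  red [301.7 278. ] [287 271  30  15 393] [508.   32.1  24. ]
top bluerect [535.8 204.5] [251.   70.8] 89.94332122802734
  red [205.9 228.5] [203 220   7  18 104] [535.4 339.3  24. ]
  red [332.3 241.5] [329 233   7  19 115] [506.7  26.6  24. ]
```

Request:
{"method": "carry_out", "body": {
  "plan": [
    [85,[-35,-3,0],[0,0,0]],
    [85,[-35,-3,0],[0,0,0]],
    [85,[-35,-3,0],[0,0,0]],
    [85,[-35,-3,0],[0,0,0]],
    [85,[-35,-3,0],[0,0,0]],
    [85,[-35,-3,0],[0,0,0]],
    [85,[-35,-3,0],[0,0,0]],
    [85,[0,0,0],[0,0,0]],
    [85,[0,0,0],[0,0,0]]
  ]
}}

```text
time_s: 3.2
eef_pos: [513.9, -26.0, 274.6]
ee_rot: [0.0, 0.707, 0.707, 0.0]
force: [0.6, 0.7, 0.1]
grip_width: 0.994
```

Run:
```python
from h import *
import pickle
s=ctrl.sense(); print(s["time_s"],s["eef_pos"].round(1))
c=cap("wrist","w2"); pickle.dump(c,open("w2.pkl","wb"))
```

```text
3.2 [513.9 -26.  274.6]
```

View pics/w2.png

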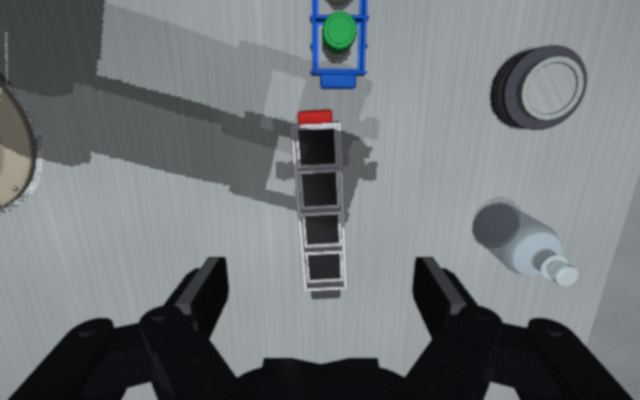

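The whole steel rack is visible, from its red end at (316, 118) to the grey end at (325, 293). The compartments are at (318, 147), (319, 189), (322, 229) and (325, 267).

Run:
```python
from h import *
import pickle
c=pickle.load(open("w2.pkl","rb")); t=dict(np.load("top0.npz"))
bl={}
for nm,cc,box in(("wrist",c,(290,105,352,300)),("top",t,(330,215,450,265))):
    P=cloud(cc);z=P[...,2];hsv=cv2.cvtColor(cc["color"],cv2.COLOR_BGR2HSV);H,S,V=cv2.split(hsv)
    x0,y0,x1,y1=box; roi=np.zeros_like(V,bool);roi[y0:y1,x0:x1]=1
    d=(V<45)&roi; bl[nm]=[]
    for ce,st in blobs(d,100):
        x,y,w,h,a=st;mm=d[y:y+h,x:x+w]
        print(nm,"dark",ce,st,"zmed",np.median(z[y:y+h,x:x+w][mm]).round(1),"z6",onplane(cc,*ce,6)[:2].round(1),"z24",onplane(cc,*ce,24)[:2].round(1)); bl[nm].append(ce)
    rr=((H<8)|(H>172))&(S>140)&(V>50)&roi
    for ce,st in blobs(rr): print("  red",ce,st,onplane(cc,*ce,24)[:2].round(1))
    # rim: height cloud
    m=roi&(z>17)&(z<32); Q=P[m]
    r=cv2.minAreaRect(np.array([onplane(cc,u,v,24)[:2] for v,u in np.argwhere(roi&((V>120)|(z>18))&(z>18)&(z<35)&(P[...,1]<22)&(P[...,1]>-240))],np.float32)); print("rim rect",np.round(r[0],1),np.round(r[1],1),r[2],"rim z",np.median(Q[:,2]).round(1))
for a in bl["wrist"]:
    for b in bl["top"]:
        p,e=tri(ray(c,*a),ray(t,*b))
        if e<6 and -20<p[2]<50: print("tri",a,b,p.round(1),e.round(1))
```

```text
wrist dark [317.1 146.4] [ 299  130   36   34 1110] zmed 5.4 z6 [510.9 -15.3] z24 [511.  -12.7]
wrist dark [319.4 188.8] [303 173  33  32 952] zmed 5.4 z6 [514.1 -76.7] z24 [514.1 -71.5]
wrist dark [325.8 226.2] [307 216  30  25 469] zmed 5.3 z6 [ 523.7 -135.1] z24 [ 523.4 -127.6]
wrist dark [323.8 266.3] [310 256  28  22 563] zmed 5.2 z6 [ 521. -203.] z24 [ 520.8 -192.7]
  red [314.8 116.4] [298 110  34  14 394] [508.1  26.2]
rim rect [ 516.1 -108.8] [ 67.  263.9] 3.3849635124206543 rim z 22.6
top dark [398.5 238.6] [389 229  20  20 367] zmed 6.6 z6 [ 515.5 -139.4] z24 [ 515.5 -136.6]
top dark [423.1 237.5] [414 228  20  20 366] zmed 6.6 z6 [ 518.9 -201. ] z24 [ 518.9 -197.2]
top dark [348.8 241.1] [340 231  19  21 361] zmed 7.0 z6 [507.9 -15. ] z24 [508.1 -14.1]
top dark [373.7 240. ] [364 230  20  21 362] zmed 7.1 z6 [511.3 -77.3] z24 [511.5 -75.4]
  red [332.5 241.7] [330 233   6  19 110] [506.2  26.1]
rim rect [ 513.7 -109.6] [ 67.4 261.8] 3.283846855163574 rim z 24.0
tri [317.1 146.4] [348.8 241.1] [509.4 -14.8  10.1] 3.0
tri [319.4 188.8] [373.7 240. ] [512.7 -77.6   2.8] 2.8
tri [323.8 266.3] [423.1 237.5] [ 519.9 -199.7   11.9] 2.1
```

Steel compartment centres, with top and wrist agreeing to about 3 mm: C1 (510, −15), C2 (513, −77), C3 (517, −139), C4 (520, −201). The floor measures about 6 and the rim about 23. Now I move over the white jar at (535, 293).

Request:
{"method": "carry_out", "body": {
  "plan": [
    [85,[12,1,5],[0,0,0]],
    [85,[24,2,10],[0,0,0]],
    [85,[24,2,10],[0,0,0]],
    [85,[24,2,10],[0,0,0]],
    [85,[24,2,10],[0,0,0]],
    [85,[24,2,10],[0,0,0]],
    [85,[24,2,10],[0,0,0]],
    [85,[24,2,10],[0,0,0]],
    [85,[24,2,10],[0,0,0]],
    [85,[24,2,10],[0,0,0]],
    [85,[24,1,10],[0,0,0]],
    [85,[24,1,10],[0,0,0]],
    [85,[24,1,10],[0,0,0]],
    [85,[24,0,5],[0,0,0]],
    [85,[19,0,0],[0,0,0]],
    [85,[0,0,0],[0,0,0]]
  ]
}}

```text
time_s: 4.58
eef_pos: [533.1, 322.6, 143.4]
ee_rot: [-0.001, 0.704, 0.71, -0.0]
force: [-0.7, -0.1, 0.4]
grip_width: 0.997
```

```bash
cat > look.py <<'E'
import sys
from h import *
s=ctrl.sense(); print(round(s["time_s"],2),s["eef_pos"].round(1),s["force"].round(1),"grip",s["grip_width"].round(3))
n=sys.argv[1]
a=cap("wrist")["color"];b=cap("side")["color"]
cv2.imwrite(f"pics/{n}.png",np.hstack([cv2.resize(a,(400,250)),cv2.resize(b[150:350,240:500],(400,308))[:250]]) if 0 else np.vstack([cv2.resize(a,(448,280)),cv2.resize(b[150:350,230:550],(448,280))]))
E
python3 look.py w3
```

```text
Traceback (most recent call last):
  File "look.py", line 3, in <module>
    s=ctrl.sense(); print(round(s["time_s"],2),s["eef_pos"].round(1),s["force"].round(1),"grip",s["grip_width"].round(3))
                                                                                                ^^^^^^^^^^^^^^^^^^^^^
AttributeError: 'float' object has no attribute 'round'
```

```bash
sed -i 's/s\["grip_width"\].round(3)/round(float(s["grip_width"]),3)/' look.py; sed -i 's/"grip",/s["ee_rot"].round(4),s["dq"].round(3),"grip",/' look.py
python3 look.py w3
```

```text
4.58 [533.1 322.6 143.4] [-0.7 -0.1  0.4] [-7.000e-04  7.043e-01  7.099e-01 -2.000e-04] [-0.063 -0.035  0.04  -0.02  -0.011 -0.053] grip 0.997
```

View pics/w3.png

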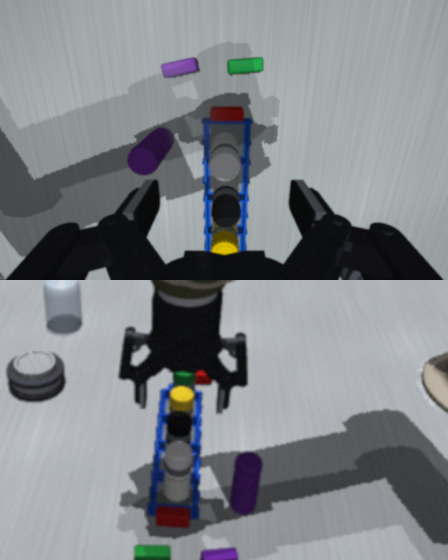

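My step sum overshot in y, so I correct by −24, settle, and check before descending.

Request:
{"method": "carry_out", "body": {
  "plan": [
    [85,[-12,0,0],[0,0,0]],
    [85,[-12,0,0],[0,0,0]],
    [85,[0,0,0],[0,0,0]],
    [85,[0,0,0],[0,0,0]],
    [85,[0,0,0],[0,0,0]],
    [85,[0,0,0],[0,0,0]]
  ]
}}

```text
time_s: 5.18
eef_pos: [535.8, 293.1, 144.5]
ee_rot: [0.0, 0.707, 0.708, 0.0]
force: [-0.0, 0.1, -0.8]
grip_width: 0.993
```

```bash
python3 look.py w4
```

```text
5.18 [535.8 293.1 144.5] [-0.   0.1 -0.8] [0.000e+00 7.065e-01 7.077e-01 2.000e-04] [ 0.005  0.004 -0.004 -0.001  0.001 -0.   ] grip 0.993
```

View pics/w4.png

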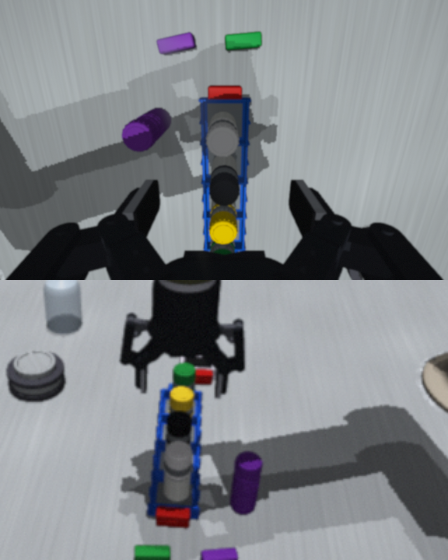

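Lined up: the white cap is at (222, 140), where I expect it under the TCP. Descend and grip.

Request:
{"method": "carry_out", "body": {
  "plan": [
    [85,[0,0,8],[0,0,0]],
    [85,[0,0,14],[0,0,0]],
    [85,[0,0,16],[0,0,0]],
    [85,[0,0,16],[0,0,0]],
    [85,[0,0,16],[0,0,0]],
    [85,[0,0,16],[0,0,0]],
    [85,[0,0,10],[0,0,0]],
    [85,[0,0,4],[0,0,0]],
    [85,[0,0,0],[0,0,0]],
    [85,[0,0,0],[0,0,0]],
    [20,[0,0,0],[0,0,0]],
    [20,[0,0,0],[0,0,0]],
    [20,[0,0,0],[0,0,0]],
    [20,[0,0,0],[0,0,0]],
    [20,[0,0,0],[0,0,0]],
    [20,[0,0,0],[0,0,0]],
    [20,[0,0,0],[0,0,0]],
    [20,[0,0,0],[0,0,0]]
  ],
  "grip_force": 35
}}

```text
time_s: 6.78
eef_pos: [535.8, 293.4, 45.0]
ee_rot: [0.0, 0.706, 0.708, 0.0]
force: [-1.3, 0.1, 5.7]
grip_width: 0.391
```

```bash
python3 look.py w5
```

```text
6.78 [535.8 293.4  45. ] [-1.3  0.1  5.7] [1.000e-04 7.063e-01 7.079e-01 3.000e-04] [-0.001  0.     0.001 -0.002 -0.     0.   ] grip 0.391
```

View pics/w5.png

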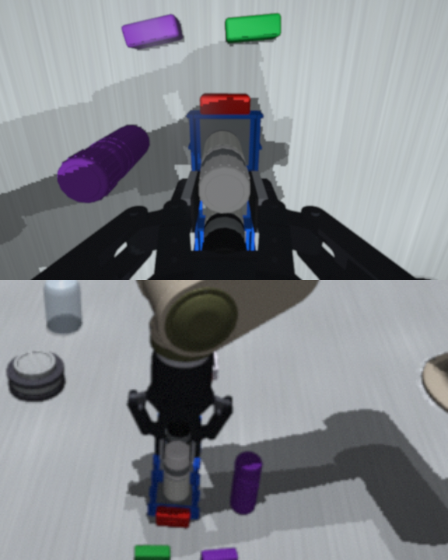

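Gripped at about 33–36 mm opening. Lift.

Request:
{"method": "carry_out", "body": {
  "plan": [
    [20,[0,0,-10],[0,0,0]],
    [20,[0,0,-20],[0,0,0]],
    [20,[0,0,-20],[0,0,0]],
    [20,[0,0,-20],[0,0,0]],
    [20,[0,0,-20],[0,0,0]],
    [20,[0,0,-20],[0,0,0]],
    [20,[0,0,-10],[0,0,0]],
    [20,[0,0,0],[0,0,0]]
  ]
}}

```text
time_s: 7.55
eef_pos: [536.5, 293.6, 166.8]
ee_rot: [0.001, 0.706, 0.708, 0.002]
force: [-0.1, 0.0, -1.3]
grip_width: 0.394
```

Request:
{"method": "carry_out", "body": {
  "plan": [
    [20,[-10,-1,0],[0,0,0]],
    [20,[-20,-2,0],[0,0,0]],
    [20,[-25,-2,0],[0,0,0]],
    [20,[-25,-2,0],[0,0,0]],
    [20,[-25,-2,0],[0,0,0]],
    [20,[-25,-2,0],[0,0,0]],
    [20,[-25,-2,0],[0,0,0]],
    [20,[-25,-2,0],[0,0,0]],
    [20,[-25,-2,0],[0,0,0]],
    [20,[-25,-2,0],[0,0,0]],
    [20,[-25,-2,0],[0,0,0]],
    [20,[-25,-2,0],[0,0,0]],
    [20,[-20,-2,0],[0,0,0]],
    [20,[-8,0,0],[0,0,0]],
    [20,[0,0,0],[0,0,0]],
    [20,[0,0,0],[0,0,0]],
    [20,[0,0,0],[0,0,0]],
    [20,[0,0,0],[0,0,0]]
  ]
}}

```text
time_s: 9.05
eef_pos: [511.2, -13.8, 164.2]
ee_rot: [-0.0, 0.706, 0.708, -0.0]
force: [0.9, -0.5, -1.7]
grip_width: 0.384
```

```bash
python3 look.py w6
```

```text
9.05 [511.2 -13.8 164.2] [ 0.9 -0.5 -1.7] [-2.000e-04  7.059e-01  7.083e-01 -1.000e-04] [-0.001 -0.001 -0.005 -0.002  0.    -0.002] grip 0.384
```

View pics/w6.png

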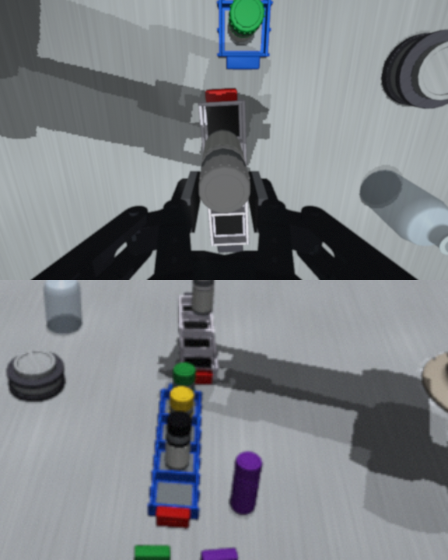

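White jar is upright and over the first steel compartment. Lower it and release.

Request:
{"method": "carry_out", "body": {
  "plan": [
    [20,[0,0,8],[0,0,0]],
    [20,[0,0,16],[0,0,0]],
    [20,[0,0,16],[0,0,0]],
    [20,[0,0,16],[0,0,0]],
    [20,[0,0,16],[0,0,0]],
    [20,[0,0,16],[0,0,0]],
    [20,[0,0,14],[0,0,0]],
    [20,[0,0,8],[0,0,0]],
    [20,[0,0,5],[0,0,0]],
    [20,[0,0,2],[0,0,0]],
    [20,[0,0,2],[0,0,0]],
    [20,[0,0,0],[0,0,0]],
    [20,[0,0,0],[0,0,0]]
  ]
}}

```text
time_s: 10.23
eef_pos: [511.6, -14.8, 45.9]
ee_rot: [0.0, 0.706, 0.708, 0.0]
force: [-0.2, -0.4, -0.9]
grip_width: 0.389
```

```bash
python3 look.py w7
```

```text
10.23 [511.6 -14.8  45.9] [-0.2 -0.4 -0.9] [4.000e-04 7.063e-01 7.079e-01 2.000e-04] [ 0.001 -0.003 -0.002 -0.001  0.001  0.003] grip 0.389
```

View pics/w7.png

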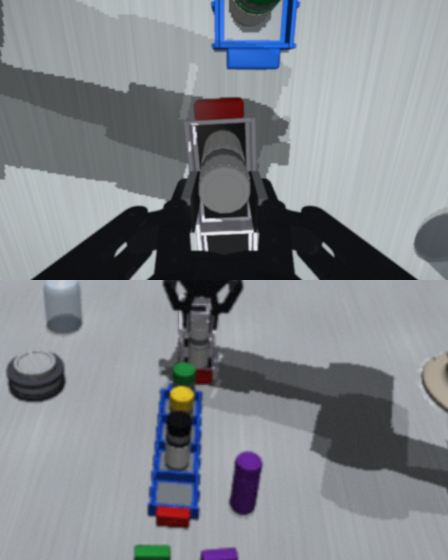

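Request:
{"method": "carry_out", "body": {
  "plan": [
    [20,[0,0,1],[0,0,0]],
    [20,[0,0,0],[0,0,0]],
    [85,[0,0,0],[0,0,0]],
    [85,[0,0,0],[0,0,0]],
    [85,[0,0,0],[0,0,0]],
    [85,[0,0,0],[0,0,0]],
    [85,[0,0,0],[0,0,0]],
    [85,[0,0,0],[0,0,0]],
    [85,[0,0,-4],[0,0,0]],
    [85,[0,0,-10],[0,0,0]],
    [85,[0,0,-20],[0,0,0]],
    [85,[0,0,-20],[0,0,0]],
    [85,[0,0,-20],[0,0,0]],
    [85,[0,0,-20],[0,0,0]],
    [85,[0,0,-6],[0,0,0]],
    [85,[0,0,0],[0,0,0]]
  ]
}}

```text
time_s: 11.67
eef_pos: [512.1, -14.9, 146.2]
ee_rot: [0.002, 0.706, 0.708, 0.001]
force: [-0.2, -0.1, -0.2]
grip_width: 0.996
```

```bash
python3 look.py w8
```

```text
11.67 [512.1 -14.9 146.2] [-0.2 -0.1 -0.2] [0.0016 0.7063 0.7079 0.0009] [-0.002  0.039  0.049  0.    -0.031  0.   ] grip 0.996
```

View pics/w8.png

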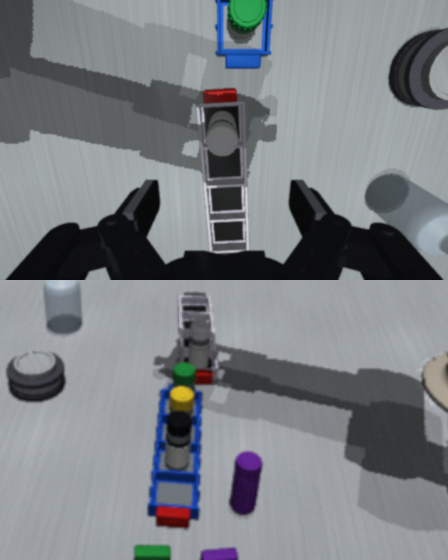

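White stands upright in C1. Next is black at (536.5, 231).

Request:
{"method": "carry_out", "body": {
  "plan": [
    [85,[12,2,0],[0,0,0]],
    [85,[24,2,0],[0,0,0]],
    [85,[24,2,0],[0,0,0]],
    [85,[24,2,0],[0,0,0]],
    [85,[24,2,0],[0,0,0]],
    [85,[24,2,0],[0,0,0]],
    [85,[24,2,0],[0,0,0]],
    [85,[24,2,0],[0,0,0]],
    [85,[24,3,0],[0,0,0]],
    [85,[24,3,0],[0,0,0]],
    [85,[14,2,0],[0,0,0]],
    [85,[4,0,0],[0,0,0]],
    [85,[0,0,0],[0,0,0]],
    [85,[0,0,0],[0,0,0]],
    [85,[0,0,0],[0,0,0]],
    [85,[0,0,0],[0,0,0]]
  ]
}}

```text
time_s: 13.1
eef_pos: [534.9, 230.3, 144.5]
ee_rot: [0.0, 0.707, 0.707, -0.0]
force: [-0.2, 0.1, 0.5]
grip_width: 0.991
```

```bash
python3 look.py w9
```

```text
13.1 [534.9 230.3 144.5] [-0.2  0.1  0.5] [ 0.000e+00  7.068e-01  7.074e-01 -1.000e-04] [ 0.002  0.001 -0.006  0.003 -0.001  0.001] grip 0.991
```

View pics/w9.png

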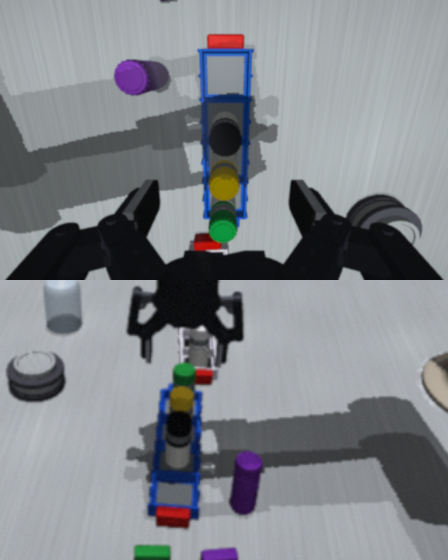

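The black cap is centred at (226, 138). Descend, grip, lift.

Request:
{"method": "carry_out", "body": {
  "plan": [
    [85,[0,1,8],[0,0,0]],
    [85,[0,0,14],[0,0,0]],
    [85,[0,0,16],[0,0,0]],
    [85,[0,0,16],[0,0,0]],
    [85,[0,0,16],[0,0,0]],
    [85,[0,0,16],[0,0,0]],
    [85,[0,0,10],[0,0,0]],
    [85,[0,0,4],[0,0,0]],
    [85,[0,0,0],[0,0,0]],
    [85,[0,0,0],[0,0,0]],
    [20,[0,0,0],[0,0,0]],
    [20,[0,0,0],[0,0,0]],
    [20,[0,0,0],[0,0,0]],
    [20,[0,0,0],[0,0,0]],
    [20,[0,0,0],[0,0,0]],
    [20,[0,0,0],[0,0,0]],
    [20,[0,0,0],[0,0,0]],
    [20,[0,0,0],[0,0,0]]
  ]
}}

```text
time_s: 14.7
eef_pos: [536.0, 231.4, 45.0]
ee_rot: [0.0, 0.706, 0.708, 0.0]
force: [-2.5, -0.2, 5.7]
grip_width: 0.387
```

Request:
{"method": "carry_out", "body": {
  "plan": [
    [20,[0,0,-10],[0,0,0]],
    [20,[0,0,-20],[0,0,0]],
    [20,[0,0,-20],[0,0,0]],
    [20,[0,0,-20],[0,0,0]],
    [20,[0,0,-20],[0,0,0]],
    [20,[0,0,-20],[0,0,0]],
    [20,[0,0,-10],[0,0,0]],
    [20,[0,0,0],[0,0,0]]
  ]
}}

```text
time_s: 15.37
eef_pos: [536.7, 231.5, 166.7]
ee_rot: [0.001, 0.706, 0.708, 0.002]
force: [0.2, 0.9, -0.2]
grip_width: 0.387
```

Request:
{"method": "carry_out", "body": {
  "plan": [
    [20,[-10,-1,0],[0,0,0]],
    [20,[-20,-1,0],[0,0,0]],
    [20,[-25,-2,0],[0,0,0]],
    [20,[-25,-2,0],[0,0,0]],
    [20,[-25,-2,0],[0,0,0]],
    [20,[-25,-2,0],[0,0,0]],
    [20,[-25,-2,0],[0,0,0]],
    [20,[-25,-2,0],[0,0,0]],
    [20,[-25,-2,0],[0,0,0]],
    [20,[-25,-2,0],[0,0,0]],
    [20,[-25,-2,0],[0,0,0]],
    [20,[-25,-1,0],[0,0,0]],
    [20,[-20,-1,0],[0,0,0]],
    [20,[-8,0,0],[0,0,0]],
    [20,[0,0,0],[0,0,0]],
    [20,[0,0,0],[0,0,0]],
    [20,[0,0,0],[0,0,0]],
    [20,[0,0,0],[0,0,0]]
  ]
}}

```text
time_s: 16.87
eef_pos: [514.4, -75.7, 164.2]
ee_rot: [-0.0, 0.706, 0.708, -0.0]
force: [0.7, 0.8, -0.7]
grip_width: 0.386
```

```bash
python3 look.py w10
```

```text
16.87 [514.4 -75.7 164.2] [ 0.7  0.8 -0.7] [-2.000e-04  7.058e-01  7.084e-01 -0.000e+00] [ 0.    -0.003 -0.003 -0.001  0.002 -0.003] grip 0.386
```

View pics/w10.png

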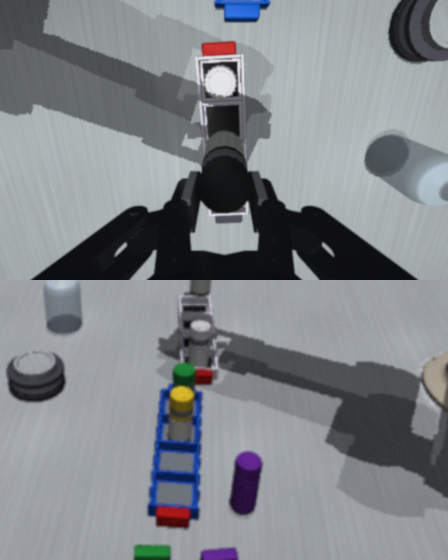

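Black is upright over C2. Lower by 120, release and retreat.

Request:
{"method": "carry_out", "body": {
  "plan": [
    [20,[0,0,8],[0,0,0]],
    [20,[0,0,16],[0,0,0]],
    [20,[0,0,16],[0,0,0]],
    [20,[0,0,16],[0,0,0]],
    [20,[0,0,16],[0,0,0]],
    [20,[0,0,16],[0,0,0]],
    [20,[0,0,14],[0,0,0]],
    [20,[0,0,8],[0,0,0]],
    [20,[0,0,5],[0,0,0]],
    [20,[0,0,2],[0,0,0]],
    [20,[0,0,2],[0,0,0]],
    [20,[0,0,1],[0,0,0]],
    [20,[0,0,0],[0,0,0]],
    [20,[0,0,0],[0,0,0]]
  ]
}}

```text
time_s: 18.13
eef_pos: [514.8, -76.9, 45.0]
ee_rot: [0.001, 0.706, 0.708, 0.0]
force: [-0.7, -0.8, 0.9]
grip_width: 0.389
```

```bash
python3 look.py w11
```

```text
18.13 [514.8 -76.9  45. ] [-0.7 -0.8  0.9] [5.000e-04 7.063e-01 7.079e-01 3.000e-04] [-0.001  0.     0.001  0.001 -0.001 -0.002] grip 0.389
```

View pics/w11.png

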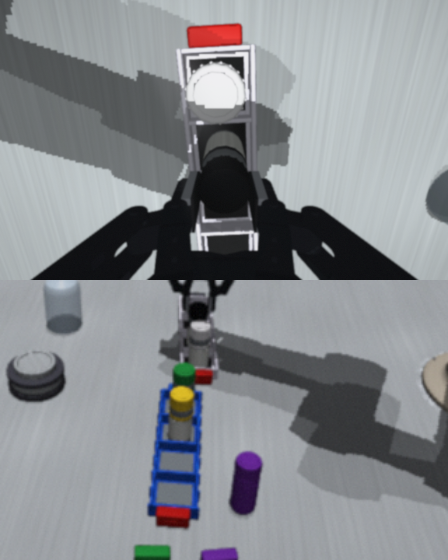

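Black is in C2. Release, retreat, and go to yellow at (535, 176).

Request:
{"method": "carry_out", "body": {
  "plan": [
    [85,[0,0,0],[0,0,0]],
    [85,[0,0,0],[0,0,0]],
    [85,[0,0,0],[0,0,0]],
    [85,[0,0,0],[0,0,0]],
    [85,[0,0,0],[0,0,0]],
    [85,[0,0,0],[0,0,0]],
    [85,[0,0,-4],[0,0,0]],
    [85,[0,0,-10],[0,0,0]],
    [85,[0,0,-20],[0,0,0]],
    [85,[0,0,-20],[0,0,0]],
    [85,[0,0,-20],[0,0,0]],
    [85,[0,0,-20],[0,0,0]],
    [85,[0,0,-6],[0,0,0]],
    [85,[0,0,0],[0,0,0]]
  ]
}}

```text
time_s: 19.4
eef_pos: [515.2, -77.0, 146.2]
ee_rot: [0.002, 0.706, 0.708, 0.001]
force: [-0.3, -0.1, 0.2]
grip_width: 0.996
```

Request:
{"method": "carry_out", "body": {
  "plan": [
    [85,[12,2,0],[0,0,0]],
    [85,[24,2,0],[0,0,0]],
    [85,[24,2,0],[0,0,0]],
    [85,[24,2,0],[0,0,0]],
    [85,[24,2,0],[0,0,0]],
    [85,[24,2,0],[0,0,0]],
    [85,[24,2,0],[0,0,0]],
    [85,[24,2,0],[0,0,0]],
    [85,[24,2,0],[0,0,0]],
    [85,[24,2,0],[0,0,0]],
    [85,[18,2,0],[0,0,0]],
    [85,[7,0,0],[0,0,0]],
    [85,[0,0,0],[0,0,0]],
    [85,[0,0,0],[0,0,0]],
    [85,[0,0,0],[0,0,0]],
    [85,[0,0,0],[0,0,0]]
  ]
}}

```text
time_s: 20.73
eef_pos: [535.9, 175.4, 144.3]
ee_rot: [-0.0, 0.707, 0.707, -0.0]
force: [-0.8, -0.7, 1.1]
grip_width: 0.991
```

```bash
python3 look.py w12
```

```text
20.73 [535.9 175.4 144.3] [-0.8 -0.7  1.1] [-0.000e+00  7.068e-01  7.074e-01 -1.000e-04] [ 0.001 -0.002 -0.005  0.002 -0.     0.001] grip 0.991
```

View pics/w12.png

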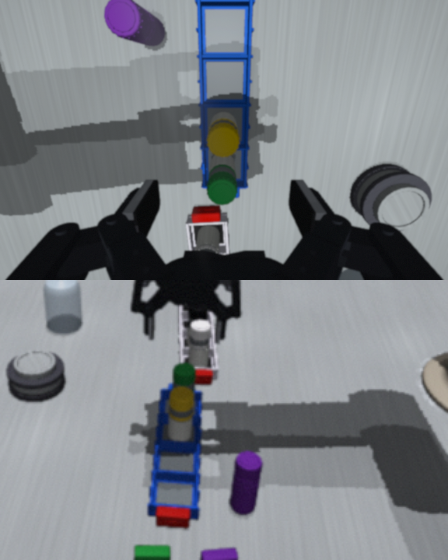

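Yellow is centred at (223, 139). Grip, lift, carry to C3.

Request:
{"method": "carry_out", "body": {
  "plan": [
    [85,[0,0,8],[0,0,0]],
    [85,[0,0,14],[0,0,0]],
    [85,[0,0,16],[0,0,0]],
    [85,[0,0,16],[0,0,0]],
    [85,[0,0,16],[0,0,0]],
    [85,[0,0,16],[0,0,0]],
    [85,[0,0,10],[0,0,0]],
    [85,[0,0,4],[0,0,0]],
    [85,[0,0,0],[0,0,0]],
    [85,[0,0,0],[0,0,0]],
    [20,[0,0,0],[0,0,0]],
    [20,[0,0,0],[0,0,0]],
    [20,[0,0,0],[0,0,0]],
    [20,[0,0,0],[0,0,0]],
    [20,[0,0,0],[0,0,0]],
    [20,[0,0,0],[0,0,0]],
    [20,[0,0,0],[0,0,0]],
    [20,[0,0,0],[0,0,0]]
  ]
}}

```text
time_s: 22.33
eef_pos: [536.1, 176.4, 44.9]
ee_rot: [0.0, 0.706, 0.708, 0.0]
force: [-2.4, -0.8, 6.4]
grip_width: 0.391
```

Request:
{"method": "carry_out", "body": {
  "plan": [
    [20,[0,0,-10],[0,0,0]],
    [20,[0,0,-20],[0,0,0]],
    [20,[0,0,-20],[0,0,0]],
    [20,[0,0,-20],[0,0,0]],
    [20,[0,0,-20],[0,0,0]],
    [20,[0,0,-20],[0,0,0]],
    [20,[0,0,-10],[0,0,0]],
    [20,[0,0,0],[0,0,0]]
  ]
}}

```text
time_s: 23.0
eef_pos: [536.8, 176.4, 166.6]
ee_rot: [0.001, 0.706, 0.708, 0.002]
force: [0.1, -0.2, -0.5]
grip_width: 0.389
```

Request:
{"method": "carry_out", "body": {
  "plan": [
    [20,[-10,-1,0],[0,0,0]],
    [20,[-20,-1,0],[0,0,0]],
    [20,[-25,-1,0],[0,0,0]],
    [20,[-25,-1,0],[0,0,0]],
    [20,[-25,-2,0],[0,0,0]],
    [20,[-25,-2,0],[0,0,0]],
    [20,[-25,-2,0],[0,0,0]],
    [20,[-25,-2,0],[0,0,0]],
    [20,[-25,-2,0],[0,0,0]],
    [20,[-25,-1,0],[0,0,0]],
    [20,[-25,-1,0],[0,0,0]],
    [20,[-25,-1,0],[0,0,0]],
    [20,[-24,-1,0],[0,0,0]],
    [20,[-10,0,0],[0,0,0]],
    [20,[0,0,0],[0,0,0]],
    [20,[0,0,0],[0,0,0]],
    [20,[0,0,0],[0,0,0]],
    [20,[0,0,0],[0,0,0]]
  ]
}}

```text
time_s: 24.5
eef_pos: [518.5, -136.6, 164.2]
ee_rot: [-0.0, 0.706, 0.708, -0.0]
force: [0.7, -0.4, -1.4]
grip_width: 0.392
```

```bash
python3 look.py w13
```

```text
24.5 [ 518.5 -136.6  164.2] [ 0.7 -0.4 -1.4] [-3.000e-04  7.058e-01  7.084e-01 -0.000e+00] [-0.001 -0.001 -0.005 -0.001  0.001 -0.001] grip 0.392
```

View pics/w13.png

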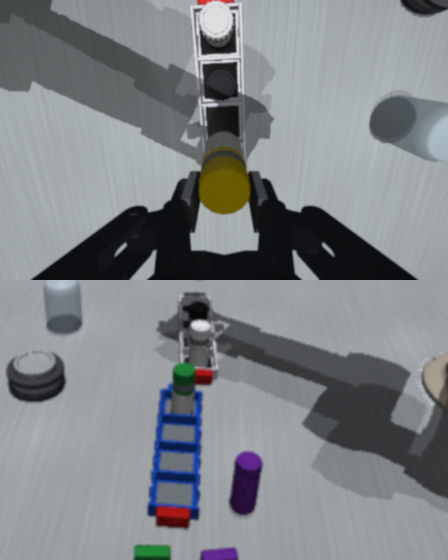

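Request:
{"method": "carry_out", "body": {
  "plan": [
    [20,[0,0,8],[0,0,0]],
    [20,[-1,0,16],[0,0,0]],
    [20,[0,0,16],[0,0,0]],
    [20,[0,0,16],[0,0,0]],
    [20,[0,0,16],[0,0,0]],
    [20,[0,0,16],[0,0,0]],
    [20,[0,0,14],[0,0,0]],
    [20,[0,0,8],[0,0,0]],
    [20,[0,0,5],[0,0,0]],
    [20,[0,0,2],[0,0,0]],
    [20,[0,0,2],[0,0,0]],
    [20,[0,0,1],[0,0,0]],
    [20,[0,0,0],[0,0,0]],
    [20,[0,0,0],[0,0,0]]
  ]
}}

```text
time_s: 25.77
eef_pos: [518.9, -138.9, 45.0]
ee_rot: [0.001, 0.706, 0.708, 0.0]
force: [-0.3, 0.4, 1.3]
grip_width: 0.387
```

```bash
python3 look.py w14
```

```text
25.77 [ 518.9 -138.9   45. ] [-0.3  0.4  1.3] [6.000e-04 7.063e-01 7.079e-01 2.000e-04] [ 0.001  0.002  0.001 -0.001 -0.001  0.001] grip 0.387
```

View pics/w14.png

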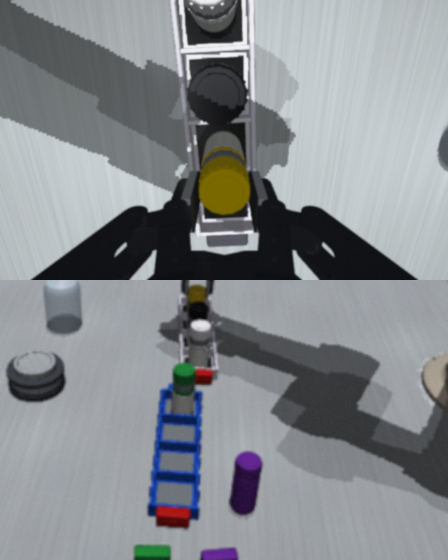

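Yellow is in C3. Release and go to green at (534, 115).

Request:
{"method": "carry_out", "body": {
  "plan": [
    [85,[0,0,0],[0,0,0]],
    [85,[0,0,0],[0,0,0]],
    [85,[0,0,0],[0,0,0]],
    [85,[0,0,0],[0,0,0]],
    [85,[0,0,0],[0,0,0]],
    [85,[0,0,0],[0,0,0]],
    [85,[0,0,-4],[0,0,0]],
    [85,[0,0,-10],[0,0,0]],
    [85,[0,0,-20],[0,0,0]],
    [85,[0,0,-20],[0,0,0]],
    [85,[0,0,-20],[0,0,0]],
    [85,[0,0,-20],[0,0,0]],
    [85,[0,0,-6],[0,0,0]],
    [85,[0,0,0],[0,0,0]]
  ]
}}

```text
time_s: 27.03
eef_pos: [519.3, -139.1, 146.3]
ee_rot: [0.002, 0.706, 0.708, 0.001]
force: [0.0, -0.3, -1.2]
grip_width: 0.993
```

Request:
{"method": "carry_out", "body": {
  "plan": [
    [85,[12,1,0],[0,0,0]],
    [85,[24,2,0],[0,0,0]],
    [85,[24,2,0],[0,0,0]],
    [85,[24,2,0],[0,0,0]],
    [85,[24,2,0],[0,0,0]],
    [85,[24,2,0],[0,0,0]],
    [85,[24,2,0],[0,0,0]],
    [85,[24,1,0],[0,0,0]],
    [85,[24,1,0],[0,0,0]],
    [85,[24,1,0],[0,0,0]],
    [85,[18,1,0],[0,0,0]],
    [85,[8,0,0],[0,0,0]],
    [85,[0,0,0],[0,0,0]],
    [85,[0,0,0],[0,0,0]],
    [85,[0,0,0],[0,0,0]],
    [85,[0,0,0],[0,0,0]]
  ]
}}

```text
time_s: 28.37
eef_pos: [535.0, 114.3, 144.2]
ee_rot: [-0.0, 0.707, 0.707, -0.0]
force: [0.5, -0.2, 0.9]
grip_width: 0.993
```

```bash
python3 look.py w15
```

```text
28.37 [535.  114.3 144.2] [ 0.5 -0.2  0.9] [-1.000e-04  7.068e-01  7.074e-01 -2.000e-04] [-0.     0.    -0.005  0.001  0.     0.001] grip 0.993
```

View pics/w15.png

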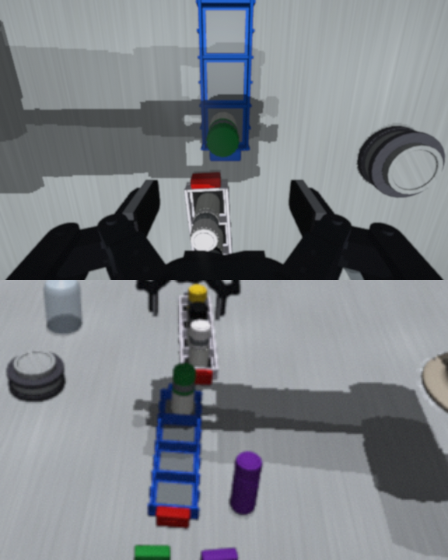

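Green is centred at (223, 138). Grip, lift, carry to C4.

Request:
{"method": "carry_out", "body": {
  "plan": [
    [85,[0,0,8],[0,0,0]],
    [85,[0,0,14],[0,0,0]],
    [85,[0,0,16],[0,0,0]],
    [85,[0,0,16],[0,0,0]],
    [85,[0,0,16],[0,0,0]],
    [85,[0,0,16],[0,0,0]],
    [85,[0,0,10],[0,0,0]],
    [85,[0,0,4],[0,0,0]],
    [85,[0,0,0],[0,0,0]],
    [85,[0,0,0],[0,0,0]],
    [20,[0,0,0],[0,0,0]],
    [20,[0,0,0],[0,0,0]],
    [20,[0,0,0],[0,0,0]],
    [20,[0,0,0],[0,0,0]],
    [20,[0,0,0],[0,0,0]],
    [20,[0,0,0],[0,0,0]],
    [20,[0,0,0],[0,0,0]],
    [20,[0,0,0],[0,0,0]]
  ]
}}

```text
time_s: 29.97
eef_pos: [535.2, 115.3, 44.9]
ee_rot: [0.0, 0.706, 0.708, 0.0]
force: [-2.9, 0.4, 5.3]
grip_width: 0.385
```

Request:
{"method": "carry_out", "body": {
  "plan": [
    [20,[0,0,-10],[0,0,0]],
    [20,[0,0,-20],[0,0,0]],
    [20,[0,0,-20],[0,0,0]],
    [20,[0,0,-20],[0,0,0]],
    [20,[0,0,-20],[0,0,0]],
    [20,[0,0,-20],[0,0,0]],
    [20,[0,0,-10],[0,0,0]],
    [20,[0,0,0],[0,0,0]]
  ]
}}

```text
time_s: 30.63
eef_pos: [536.0, 115.3, 166.6]
ee_rot: [0.001, 0.706, 0.708, 0.001]
force: [0.5, -0.3, -1.3]
grip_width: 0.389
```

Request:
{"method": "carry_out", "body": {
  "plan": [
    [20,[-10,-1,0],[0,0,0]],
    [20,[-20,-1,0],[0,0,0]],
    [20,[-25,-1,0],[0,0,0]],
    [20,[-25,-1,0],[0,0,0]],
    [20,[-25,-1,0],[0,0,0]],
    [20,[-25,-1,0],[0,0,0]],
    [20,[-25,-1,0],[0,0,0]],
    [20,[-25,-1,0],[0,0,0]],
    [20,[-25,-1,0],[0,0,0]],
    [20,[-25,-1,0],[0,0,0]],
    [20,[-25,-1,0],[0,0,0]],
    [20,[-25,-1,0],[0,0,0]],
    [20,[-25,-1,0],[0,0,0]],
    [20,[-11,-1,0],[0,0,0]],
    [20,[0,0,0],[0,0,0]],
    [20,[0,0,0],[0,0,0]],
    [20,[0,0,0],[0,0,0]],
    [20,[0,0,0],[0,0,0]]
  ]
}}

```text
time_s: 32.13
eef_pos: [521.7, -199.6, 164.2]
ee_rot: [-0.0, 0.706, 0.708, 0.0]
force: [0.6, -0.2, -1.5]
grip_width: 0.395
```

```bash
python3 look.py w16
```

```text
32.13 [ 521.7 -199.6  164.2] [ 0.6 -0.2 -1.5] [-3.000e-04  7.059e-01  7.083e-01  0.000e+00] [ 0.001 -0.002 -0.005 -0.001  0.001 -0.002] grip 0.395
```

View pics/w16.png

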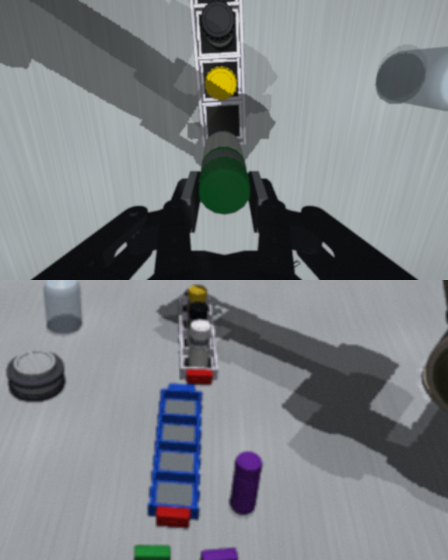

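Request:
{"method": "carry_out", "body": {
  "plan": [
    [20,[0,0,8],[0,0,0]],
    [20,[0,0,16],[0,0,0]],
    [20,[0,0,16],[0,0,0]],
    [20,[0,0,16],[0,0,0]],
    [20,[0,0,16],[0,0,0]],
    [20,[0,0,16],[0,0,0]],
    [20,[0,0,14],[0,0,0]],
    [20,[0,0,8],[0,0,0]],
    [20,[0,0,5],[0,0,0]],
    [20,[0,0,2],[0,0,0]],
    [20,[0,0,2],[0,0,0]],
    [20,[0,0,1],[0,0,0]],
    [20,[0,0,0],[0,0,0]],
    [20,[0,0,0],[0,0,0]]
  ]
}}

```text
time_s: 33.4
eef_pos: [522.0, -200.9, 45.0]
ee_rot: [0.001, 0.706, 0.708, 0.0]
force: [-0.6, -0.1, 1.5]
grip_width: 0.392
```

```bash
python3 look.py w17
```

```text
33.4 [ 522.  -200.9   45. ] [-0.6 -0.1  1.5] [6.000e-04 7.063e-01 7.079e-01 1.000e-04] [-0.    -0.    -0.001  0.001 -0.001 -0.001] grip 0.392
```

View pics/w17.png

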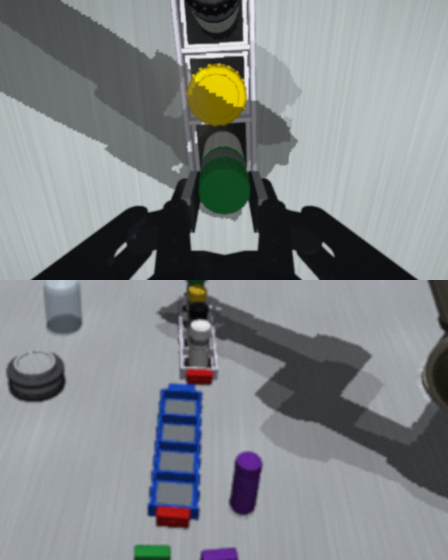

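Green is in C4. Release, retreat high, and back off (tool −y, towards the robot) for a clear final look.

Request:
{"method": "carry_out", "body": {
  "plan": [
    [85,[0,0,0],[0,0,0]],
    [85,[0,0,0],[0,0,0]],
    [85,[0,0,0],[0,0,0]],
    [85,[0,0,0],[0,0,0]],
    [85,[0,0,0],[0,0,0]],
    [85,[0,0,0],[0,0,0]],
    [85,[0,0,-4],[0,0,0]],
    [85,[0,0,-10],[0,0,0]],
    [85,[0,0,-20],[0,0,0]],
    [85,[0,0,-20],[0,0,0]],
    [85,[0,0,-20],[0,0,0]],
    [85,[0,0,-20],[0,0,0]],
    [85,[0,0,-20],[0,0,0]],
    [85,[0,0,-20],[0,0,0]],
    [85,[0,0,-6],[0,0,0]],
    [85,[0,0,0],[0,0,0]]
  ]
}}

```text
time_s: 34.83
eef_pos: [522.3, -201.1, 186.4]
ee_rot: [0.002, 0.706, 0.708, 0.0]
force: [0.9, -0.8, 0.3]
grip_width: 1.0
```

Request:
{"method": "carry_out", "body": {
  "plan": [
    [85,[0,-10,-10],[0,0,0]],
    [85,[0,-20,-10],[0,0,0]],
    [85,[0,-20,-10],[0,0,0]],
    [85,[0,-20,-10],[0,0,0]],
    [85,[0,-20,-10],[0,0,0]],
    [85,[0,-20,0],[0,0,0]],
    [85,[0,-20,0],[0,0,0]],
    [85,[0,-20,0],[0,0,0]],
    [85,[0,-10,0],[0,0,0]],
    [85,[0,0,0],[0,0,0]],
    [85,[0,0,0],[0,0,0]],
    [85,[0,0,0],[0,0,0]]
  ]
}}

```text
time_s: 35.83
eef_pos: [362.3, -201.1, 234.1]
ee_rot: [-0.0, 0.706, 0.708, 0.0]
force: [-0.2, -0.6, -0.5]
grip_width: 0.994
```

Run:
```python
from h import *
s=ctrl.sense();print(s["time_s"],s["eef_pos"].round(1),s["dq"].round(3))
t=cap("top","topF");w=cap("side","sideF")
P=cloud(t);z=P[...,2];m=(z>82)&(z<125)&(P[...,0]>400)&(P[...,0]<560)&(P[...,1]>-260)&(P[...,1]<330)
for ce,st in blobs(m):
    u,v=ce.round().astype(int); print(ce,st[4],onplane(t,*ce,96).round(1),t["color"][v,u])
t0=np.load("top0.npz")["color"]; d=cv2.absdiff(t0,t["color"])[90:160,290:430].max(2); print("bystander area diff",(d>30).sum())
a=cv2.resize(t["color"][90:300,160:460],(600,420)); b=cv2.resize(w["color"][130:330,230:470],(216,180))
a[:180,-216:]=b; cv2.imwrite("pics/F.png",a)
cv2.imwrite("pics/F2.png",cv2.resize(w["color"][140:340,230:470],(720,600)))
```

```text
35.8333 [ 362.3 -201.1  234.1] [ 0.004  0.005 -0.004 -0.001  0.002  0.   ]
[404.1 238.4] 193 [ 516.5 -138.1   96. ] [ 12 177 184]
[430.8 237.5] 194 [ 519.2 -199.9   96. ] [ 63 132  37]
[377.4 239.2] 187 [514.  -76.3  96. ] [46 43 43]
[350.5 241.1] 184 [508.9 -14.1  96. ] [184 181 184]
[216.3 269.5] 190 [440.4 294.7  96. ] [151  54 110]
bystander area diff 0
```

View pics/topF.png

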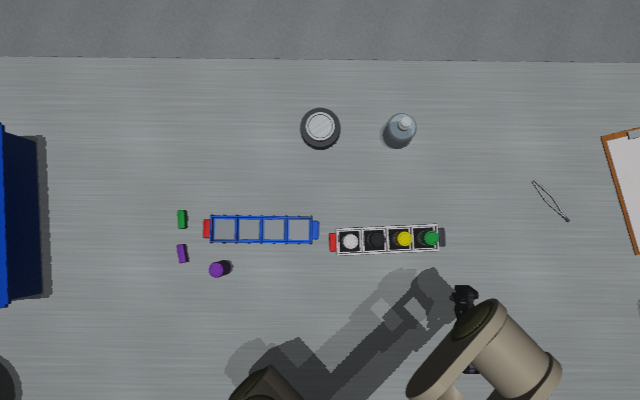

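View pics/F2.png

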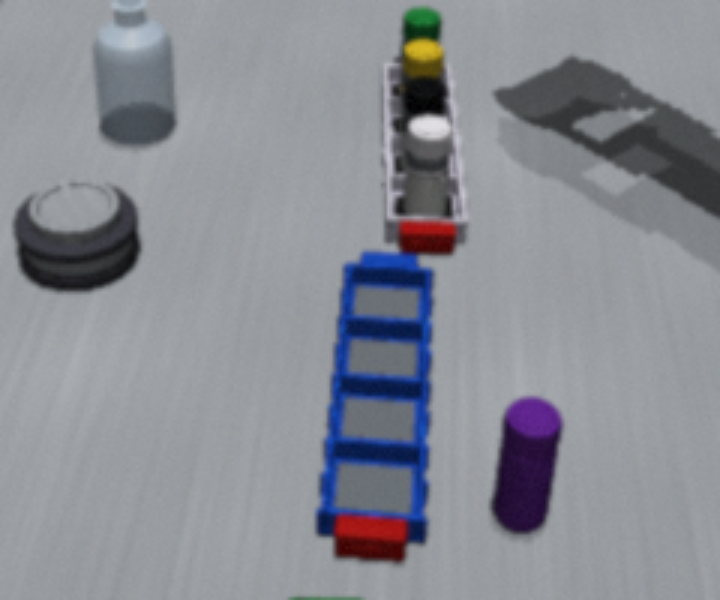

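From the red end (333, 242), the steel rack holds white (350), black (377), yellow (404) and green (431), all upright. The blue rack is empty, and the bottle, mould and purple jar have not moved. Handing in.

```bash
python3 -c "
from rig import ctrl
print(ctrl.finish_job())"
```

```text
the job is handed in; nothing more can be done
None
```

All four jars are in the steel rack, one per compartment. Counted from its red end they run white, black, yellow, green, the same order as in the blue rack. I handed the job in at about 36 s, well under the 96 s limit.

- **Final position:** in the last top view the cap centres lie within about 1 mm of the measured compartment centres, taking caps at z≈96, the upright height. The last side view shows the jars upright.
- **Bystanders:** the reagent bottle and steel mould did not change between the first and last pictures. The purple jar shows no shift either.
- **Forces:** the highest reading I saw was about 7 N at the wrist, though I only read it at the end of each move.
- **Disagreements:**
  - The top and wrist cameras differed by 2–3 mm in x, within the calibration and small next to the 11 mm of slack around each jar.
  - Triangulated cap heights came out 82–89 mm, below the 95–96 mm from the depth readings, and I used the depth value.
  - One steel-compartment outline (C3) was distorted by a shadow, so I used the top view for it.
- **One mistake:** my first approach overshot by 24 mm in y through a summing error. I corrected it above the jars before touching anything.

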